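# Lock the tube carrier and hold its label up to the reader

### The job

The tube carrier is ready to leave: swing its gate shut over the tubes, take the headed pin from its parking hole and push it down through fork and gate until its shoulder seats. Only then lift the carrier by its black carrying bar, keep it upright, and hold its bar-code label up squarely in front of the upright desk reader's dark window, level with the window's centre and about 10 cm from it. Finish while still holding it there motionless, gate shut, pin home and all four tubes in place; do not bump the reader or disturb the other things on the table.

Things in the scene. Friction and masses are not known exactly. Their poses are not given: they have to be found in the camera images.
- carrier: loose tube carrier, 0.7 kg: grey block 90 (x) x 250 (y) x 50 mm high, 170 high over its bar. Origin: centre of underside; x to its back, y to its left end, z up. Along the front (x = -20 mm) four tubes, caps 100 high, between a hinge post (left, y = +85, 120 high) and an aluminium fork (right, y = -95). Label on the front (-x) face. Centre of mass 8 mm behind the origin, 34 high
- label (a point): centre of the white bar-code label (84 x 36 mm) on the carrier's front (-x) face, 27 mm above its underside, axes as the carrier's
- grip_bar (a point): centre of the carrier's black rubber carrying bar, 22 (x) x 92 (y) x 22 mm tall, 159 mm above the underside, 20 mm behind the middle; legs below its ends at y = +-52, the shut gate (top of flange 127 mm high) in front of and below it. Axes as the carrier's
- fork_hole (a point): mouth of the fork's upright hole on top of the upper lug, x = -20, y = -95, 124 mm above the carrier's underside: where the pin's shoulder must rest. Two level lugs 28 x 28 x 6 mm, undersides 94 and 118 high, holes 11 mm; the gate's eye goes between them from the front. Fixed to the carrier, same axes
- park_hole (a point): mouth of the parking hole (11 mm wide, 50 deep) in the flat top of the column behind the fork (x = +8 to +40, 28 mm wide in y), at x = +24, y = -95, 124 mm high on the carrier; the pin stands here at the start
- gate (a joint): gate angle, rad: 0 = shut against its stop, along the tube row with its eye between the fork's lugs; grows as the free (right) end swings level out to the front (-x) about the upright hinge at x = -20, y = +85 mm of the carrier. Held by friction only (0.06 N m: 0.5 N at gate_push), stays where it is left; no spring or latch
- gate_eye (a point): centre of the top of the eye (12 mm hole in the 24 mm wide, 8 mm thick end) at the gate's free end, 180 mm from its hinge; it sits 12 mm below fork_hole when the gate is closed
- gate_push (a point): point on the front face of the gate's upright flange (104 to 127 mm above the underside, 4 mm thick), 130 mm from the hinge and 12 mm in front of the gate's middle line, 116 mm high. The frame turns with the gate: pushed along its +x the gate closes; its y points to the hinge
- lock_pin: headed lock pin, 40 g, upright and loose in the park hole: steel shaft 8 mm thick reaching 44 mm below the shoulder with a cone tip (last 6 mm), shoulder disc 21 mm wide and 4 mm thick, above it a black cylindrical knob 16 mm wide from 4 to 40 mm above the origin. Origin: on the axis at the underside of the shoulder, z along the axis towards the knob
- tube_1: closed sample tube with ribbed screw cap, 17 x 17 x 92 mm, standing cap up in the leftmost (y = +48 mm) of the carrier's four wells (loose, must stay there). Origin on the tube's side at mid-length; 54 mm above the carrier's underside when the tube is fully down
- tube_2: closed sample tube with ribbed screw cap, 17 x 17 x 92 mm, standing cap up in the second (y = +16 mm) of the carrier's four wells (loose, must stay there). Origin on the tube's side at mid-length; 54 mm above the carrier's underside when the tube is fully down
- tube_3: closed sample tube with ribbed screw cap, 17 x 17 x 92 mm, standing cap up in the third (y = -16 mm) of the carrier's four wells (loose, must stay there). Origin on the tube's side at mid-length; 54 mm above the carrier's underside when the tube is fully down
- tube_4: closed sample tube with ribbed screw cap, 17 x 17 x 92 mm, standing cap up in the rightmost (y = -48 mm) of the carrier's four wells (loose, must stay there). Origin on the tube's side at mid-length; 54 mm above the carrier's underside when the tube is fully down
- reader: desk bar-code reader (not the black hand scanner on a gooseneck farther back), fixed on the table to the right of the carrier: upright grey housing 56 (x) x 84 (y) mm, from 56 to 174 mm high, on a round foot of 104 mm; its dark window faces its own -x, about to the robot's left. Origin: under the middle of the foot; z up
- window (a point): centre of the reader's dark window (60 x 64 mm), 24 mm in front of (-x of) the reader's middle, 115 mm above the table; axes as the reader's (the window looks along -x)
- read_point (a point): point 100 mm straight in front of the window's centre, 115 mm above the table, where the label's centre should be; axes as the reader's. The label faces the window when the carrier's x axis points opposite to the reader's x axis
- label_roll_2: bystander: white roll of labels 62 x 58 x 58 mm, behind the carrier; origin under its centre
- lancet_box: bystander: small carton 52 x 92 x 47 mm, behind the carrier to the left; origin under its centre
- swab_pack_2: bystander: flat sealed swab pack 22 x 165 x 8 mm, near the front edge to the right; origin under its centre
- pen_2: bystander: marker pen 17 x 135 x 16 mm, near the front edge to the right; origin under its centre
- stapler: bystander: blue stapler 36 x 125 x 50 mm, right of the reader; origin under its centre
- pen_1: bystander: thin black pen 12 x 145 x 9 mm, near the front edge to the left; origin under its centre

How it is judged:
By the outcome, as a careful person would: the job done as asked, in the order asked, and still so for the second after the job is handed in, while the arm keeps its last pose, push and grip.
It also fails if it takes over 67 s, if anything falls off the work surface, if the arm or the gripper's body presses on something with over 40 N, if the wrist force passes 120 N, or if a joint passes its speed limit or range.

### The arm

A 6-joint arm with a two-finger parallel gripper is mounted at the origin on a cart in front of the work surface, level with it; the furniture and walls round the work are solid. World frame = base frame: x ahead of the robot, y to its left, z up, the work surface at z = 0. Lengths are in m, angles in rad, forces in N, time in s.
With the tool pointing down it reaches from about 0.225 to 0.875 m from the base axis. Payload 3.4 kg.
Tool frame: the origin (TCP) lies midway between the tips of the shut fingers; the grasp point (between the pads) lies 19 mm behind it (pinch_z is the distance from the TCP to the grasp point, in m); z points along the fingers, y is the line along which they close (so a half turn about z gives the same grasp; the last joint's range is limited). The gripper opens to 85 mm and grips with 20 to 120 N. Pads are 22 mm wide; open, the fingers measure 114 mm over their backs; the gripper's body (76 mm by 85 mm) begins 54 mm behind the grasp point. The pads swing forward as they close: fully open they stand 13 mm farther back than shut.
Start: joints at [1.095, 0.276, 1.505, -0, 1.361, -0.121], TCP at [0.2, 0.539, 0.231] pointing down, gripper open.
Joint ranges: [-2.89, 2.89], [-0.75, 2.08], [0.22, 2.7], [-1.18, 4.32], [0.11, 2.71], [-2.7, 2.7]. Speed limits (rad/s): [2.57, 2.57, 3.14, 3.14, 3.14, 3.14].

### API

Orientations are given as a unit quaternion [w, x, y, z].
In Python, from rig import get_state, get_image, sign_off, pinch_z gives the robot as it stands.
- The arm moves only by the tool send_rows, never from a script. Its argument "steps" is one flat list of numbers, 5 for each row, row after row: the gripper's target within -1 to 1 (fully open at 1, half-way at 0, shut at -1), then the shift along the tool's x, y, z in cm, then the turn about the tool's z in degrees. In form: [gripper, x, y, z, roll, gripper, x, y, z, roll, ...]. A call has 1 to 12 rows; each row shifts and turns the commanded pose from where the row before left it, along the tool's axes as they then stand; what a row does not reach is not made up. A row lasts 1/10 s, in which the tool goes at most 50 mm and 8.59 degrees, less where a joint would pass 70% of its speed; a pose out of reach is approached as far as the arm can. A call is refused whole if a number of a shift passes 5 or a number of a turn 8.59, either way. A call with a gripper value outside its range is refused whole. The fingers move at their own pace and stop on an object; "newtons" is the grip in N (left out, the last holds). Time passes only in rows, so rows that do not move let the fingers close. It gives the time, the measured TCP pose, the force, the opening and the grip force at its end, in the units of the state.
- get_state(): the state, without advancing time (a new reading comes with each control period).
- get_image(name): name is "scene" or "top" or "wrist"; returns a dict with "color" (400x640x3 uint8, red, green, blue), "mtx" (3x3 intrinsics, pixels), "k1" (the pictures are not rectified: a ray, as slopes to the right and down, at radius r is drawn at 1 + k1 r^2 times it, then the intrinsics apply), "T" (4x4, takes a point from camera to world coordinates); the wrist camera has in their place "mount" (4x4, takes a point from camera to tool coordinates, whose origin is the TCP and whose axes are the flange's). Camera axes: x right, y down, z forward; pixel columns grow to the right and rows downward; lengths in m; the calibration is good to about 2 mm. A picture is of the moment at which its call begins: read the wrist's pose just before it. There is no depth.
- sign_off(): hands the job in; it is judged then, once.
The state is a dict: "clock": time; "qpos": joint angles; "qd": joint speeds; "effort": joint torques, N m; "position": TCP position; "ee_rot": TCP orientation; "contact_force": force on the tool from outside, world axes, zero at the start; "moment": the same for the moment, N m; "width": finger opening in m; "gripper_force": force on a finger pad.
Only numpy, scipy, OpenCV 4.12 (cv2) and the standard library are available. Lean on these libraries where they do the work, as an engineer would, in place of code of your own. Each camera call takes 0.05 s, during which the arm holds its last target. There are 200 camera calls.

## Working session

There is one attempt and no reset: what is moved stays moved. The work goes in short steps, Python scripts to look and compute and a tool call to move; the robot and the scene stay as the last step left them, time stands still between calls to the robot, and variables do not carry over. Pictures are saved under pics/ and viewed, at most 10 in all, crops included, and the job is handed in when it is done.

Besides the shell and the picture viewer there is one more tool, called in YAML: its name, and indented under it one key for each argument. send_rows: Moves the arm, as the interface text tells. Its arguments: {"type":"object","properties":{"steps":{"type":"array"},"newtons":{"type":"number"}},"required":["steps"]}

```bash
ls; mkdir -p pics; cat > h.py <<'E'
import numpy as np, cv2
from rig import get_state, get_image, sign_off, pinch_z
from scipy.spatial.transform import Rotation as R
def Rq(q): return R.from_quat([q[1],q[2],q[3],q[0]]).as_matrix()
def grab(name):
    s=get_state(); im=get_image(name)
    if name=="wrist":
        T=np.eye(4);T[:3,:3]=Rq(s["ee_rot"]);T[:3,3]=s["position"];im["T"]=T@np.array(im["mount"])
    im["T"]=np.array(im["T"]);im["mtx"]=np.array(im["mtx"]); return im
def save(im,f,crop=None,scale=1):
    c=im["color"][:,:,::-1]
    if crop: c=c[crop[1]:crop[3],crop[0]:crop[2]]
    cv2.imwrite(f,cv2.resize(c,None,fx=scale,fy=scale,interpolation=cv2.INTER_CUBIC))
def ray(im,u,v):
    K=im["mtx"];d=np.array([(u-K[0,2])/K[0,0],(v-K[1,2])/K[1,1]]);k=im["k1"]
    x=d.copy()
    for _ in range(20): x=d/(1+k*(x@x))
    r=im["T"][:3,:3]@np.array([x[0],x[1],1]);return im["T"][:3,3],r/np.linalg.norm(r)
def onz(im,u,v,z):
    o,r=ray(im,u,v);return o+r*(z-o[2])/r[2]
def tri(obs):
    A=np.zeros((3,3));b=np.zeros(3)
    for im,u,v in obs:
        o,r=ray(im,u,v);P=np.eye(3)-np.outer(r,r);A+=P;b+=P@o
    p=np.linalg.solve(A,b)
    res=[np.linalg.norm((np.eye(3)-np.outer(r,r))@(p-o)) for o,r in [ray(*q) for q in obs]]
    return p,res
def proj(im,p):
    c=np.linalg.inv(im["T"])@np.append(p,1);x=c[:2]/c[2];x=x*(1+im["k1"]*(x@x));return im["mtx"][:2,:2]@x+im["mtx"][:2,2]
E
python3 - <<'E'
from h import *
import pickle
ims={n:grab(n) for n in("scene","top","wrist")}
pickle.dump(ims,open("i0.pkl","wb"))
for n in ims: save(ims[n],f"pics/{n}0.png",scale=1.25);print(n,ims[n]["T"].round(3).tolist(),ims[n]["mtx"].tolist(),ims[n]["k1"])
s=get_state();print(s,pinch_z)
E
```

```text
pics
scene [[-0.746, -0.518, 0.417, -0.088], [-0.665, 0.571, -0.481, 0.553], [0.011, -0.637, -0.771, 1.347], [0.0, 0.0, 0.0, 1.0]] [[471.9738550643466, 0.0, 317.3793219200201], [0.0, 471.9738550643466, 199.72458805896724], [0.0, 0.0, 1.0]] -0.03175696051524524
top [[0.008, -0.996, 0.089, 0.446], [-1.0, -0.011, -0.025, -0.204], [0.026, -0.088, -0.996, 1.397], [0.0, 0.0, 0.0, 1.0]] [[391.8768509602304, 0.0, 314.86543100650664], [0.0, 391.8768509602304, 194.44134740646248], [0.0, 0.0, 1.0]] -0.09003086646577338
wrist [[0.347, 0.899, 0.267, 0.13], [0.938, -0.332, -0.1, 0.564], [-0.002, 0.285, -0.958, 0.374], [0.0, 0.0, 0.0, 1.0]] [[338.2120723303623, 0.0, 318.6852899296723], [0.0, 338.2120723303623, 199.60083234457056], [0.0, 0.0, 1.0]] -0.01972009214104069
{'clock': 0.15, 'qpos': array([ 1.09498635e+00,  2.76459259e-01,  1.50583089e+00, -1.99255916e-05,
        1.36069665e+00, -1.21018867e-01]), 'qd': array([ 0.00141542,  0.00077102, -0.00434012,  0.00113516, -0.00179149,
       -0.00031695]), 'effort': array([ 2.67391879e-04, -4.17145336e+01, -2.46034580e+01, -1.78211840e-04,
        7.60643743e-03, -1.90051418e-05]), 'position': array([0.19959503, 0.53883347, 0.23063755]), 'ee_rot': array([-1.95630322e-04,  1.76464506e-01,  9.84306757e-01, -6.69126143e-04]), 'contact_force': array([ 0.12314361, -0.53199706, -0.05033573]), 'moment': array([ 0.00174901, -0.01481464, -0.02437746]), 'gripper_force': 0.0, 'width': 0.0852606695962087} 0.0187
```

View pics/scene0.png

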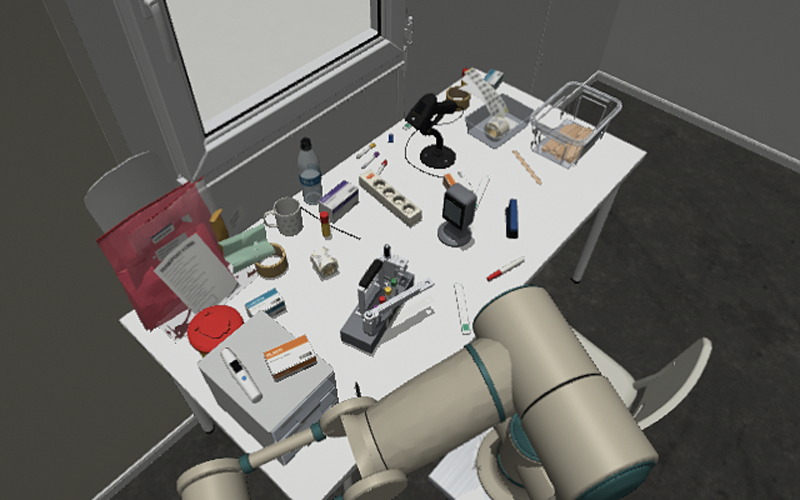

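View pics/top0.png

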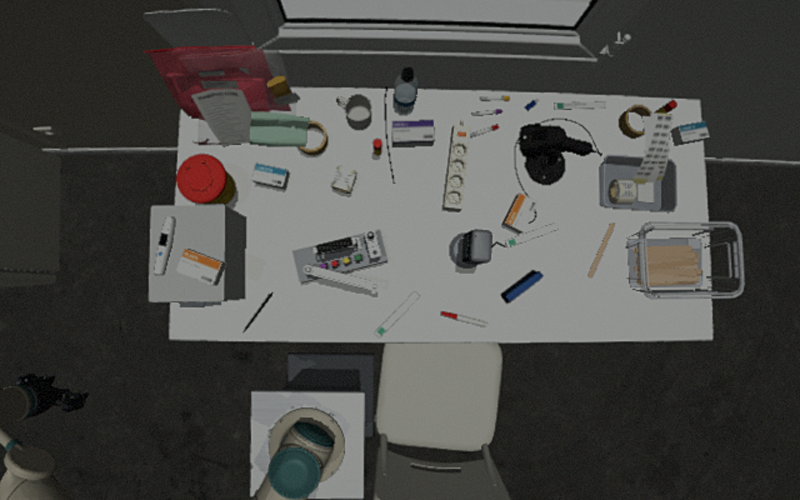

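The scene view shows the carrier at about (380,300), gate open to the front, and the reader at about (460,215). The top view shows the carrier at about (340,257) and the reader at about (472,248).

```bash
python3 - <<'E'
from h import *
import pickle
ims=pickle.load(open("i0.pkl","rb"))
a=ims["top"]["color"][178:242,228:316,::-1]; b=ims["scene"]["color"][190:286,264:356,::-1]
c=ims["top"]["color"][176:222,354:404,::-1]; d=ims["scene"]["color"][140:200,340:390,::-1]
def rs(x,s):return cv2.resize(x,None,fx=s,fy=s,interpolation=cv2.INTER_CUBIC)
M=np.zeros((600,800,3),np.uint8)
for im,s,x,y in((a,4.5,0,0),(b,4.0,400,0),(c,5,0,300),(d,3.5,260,390)):
    r=rs(im,s);h=min(r.shape[0],600-y);w=min(r.shape[1],800-x);M[y:y+h,x:x+w]=np.clip(r[:h,:w]*1.5,0,255)
cv2.imwrite("pics/m0.png",M)
E
```

```text
(no output)
```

View pics/m0.png

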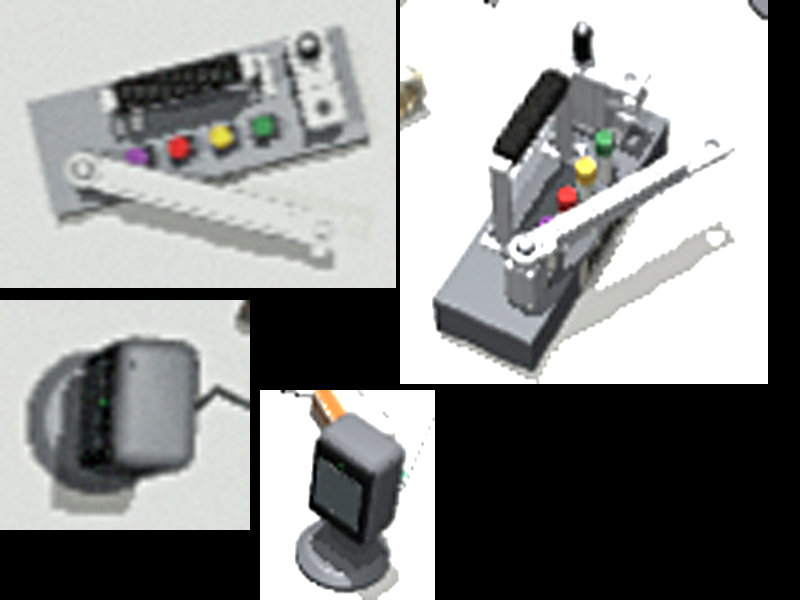

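```bash
python3 - <<'E'
from h import *
import pickle
ims=pickle.load(open("i0.pkl","rb"));t,s=ims["top"],ims["scene"]
T=lambda x,y:(t,228+x/4.5,178+y/4.5); S=lambda x,y:(s,264+(x-400)/4,190+y/4)
T2=lambda x,y:(t,354+x/5,176+(y-300)/5); S2=lambda x,y:(s,340+(x-260)/3.5,140+(y-390)/3.5)
P={}
for n,a,b in(("knobtop",T(308,44),S(583,27)),("hinge",T(83,168),S(524,245)),("eye",T(322,230),S(712,146)),("fork",T(322,106),S(630,78))):
    p,r=tri([a,b]);P[n]=p;print(n,p.round(4),np.round(r,4))
for n,x,y,z in(("barL",112,97,.17),("barR",243,68,.17),("cornFL",60,218,.05),("cornBL",28,100,.05),("cornFR",366,140,.05),("cornBR",342,28,.05)):
    P[n]=onz(*T(x,y),z);print(n,P[n].round(4))
print("foot",onz(*T2(100,419),.012))
for x,y in((120,340),(118,462),(195,345),(192,468)):print("hous",onz(*T2(x,y),.174).round(4))
for x,y in((317,438),(313,510),(368,470),(360,540)):print("scene win",[onz(*S2(x,y),z).round(3).tolist() for z in (.147,.083)])
E
```

```text
knobtop [ 0.5768 -0.1767  0.1659] [0.0004 0.0004]
hinge [ 0.4901 -0.0136  0.1168] [0.0006 0.0006]
eye [ 0.4463 -0.1877  0.1107] [0.0002 0.0002]
fork [ 0.5354 -0.1871  0.1247] [0.0006 0.0006]
barL [ 0.5374 -0.041   0.17  ]
barR [ 0.5587 -0.1319  0.17  ]
cornFL [0.4536 0.0126 0.05  ]
cornBL [0.5433 0.0393 0.05  ]
cornFR [ 0.5154 -0.2197  0.05  ]
cornBR [ 0.6014 -0.2004  0.05  ]
foot [ 0.55275796 -0.45039601  0.012     ]
hous [ 0.5906 -0.4346  0.174 ]
hous [ 0.5133 -0.4329  0.174 ]
hous [ 0.588  -0.4826  0.174 ]
hous [ 0.5099 -0.48    0.174 ]
scene win [[0.6, -0.45, 0.147], [0.636, -0.503, 0.083]]
scene win [[0.54, -0.368, 0.147], [0.573, -0.418, 0.083]]
scene win [[0.533, -0.449, 0.147], [0.566, -0.502, 0.083]]
scene win [[0.481, -0.368, 0.147], [0.512, -0.417, 0.083]]
```

The mosaic shows the knob top, fork, hinge and eye of the open gate. The triangulated heights and the 180 mm lengths match the text: carrier yaw is about 14.6° with its origin at about (0.531, -0.091), and the gate is open about 0.5 rad. I'm moving above the carrier for a close look.

send_rows:
  steps: [-1, 0, 0, -1.9, 7.87, -1, 0, 0, -1.9, 7.87, -1, 0, 0, -1.9, 7.87, -1, 0, 0, -1.9, 7.87, -1, 0, 0, -1.9, 7.87, -1, 0, 0, -1.9, 7.87, -1, 0, 0, -1.9, 7.87, -1, -4.76, 0.83, 0, 0, -1, -4.76, 0.83, 0, 0, -1, -4.76, 0.83, 0, 0, -1, -4.76, 0.83, 0, 0, -1, -4.76, 0.83, 0, 0]
  newtons: 40

```text
clock: 1.35
position: [0.3, 0.3175, 0.3641]
ee_rot: [0.0, 0.611, 0.791, -0.0]
contact_force: [1.1, -0.6, 0.2]
width: 0.0001
gripper_force: 0.0
```

send_rows:
  steps: [-1, -4.76, 0.83, 0, 0, -1, -4.76, 0.83, 0, 0, -1, -4.76, 0.83, 0, 0, -1, -4.76, 0.83, 0, 0, -1, -4.76, 0.83, 0, 0, -1, -4.76, 0.83, 0.5, 0, -1, -4.76, 0.83, 0.5, 0, -1, -4.76, 0.83, 0.5, 0, -1, -4.76, 0.83, 0.5, 0, -1, -4.76, 0.83, 0.5, 0, -1, 0, 0, 0, 0, -1, 0, 0, 0, 0]

```text
clock: 2.55
position: [0.4999, -0.1212, 0.3382]
ee_rot: [-0.001, 0.613, 0.79, -0.0]
contact_force: [-0.3, 0.3, -0.1]
width: -0.0004
gripper_force: 0.0
```

```bash
python3 - <<'E'
from h import *
import pickle
w=grab("wrist");pickle.dump(w,open("w1.pkl","wb"));s=get_state();print(s["clock"],s["position"],s["qpos"],s["contact_force"],w["T"][:3,3])
save(w,"pics/w1.png",scale=1.25)
E
```

```text
2.6 [ 0.49959418 -0.12022464  0.33879224] [-3.72110463e-01  1.40558279e-01  1.42216459e+00  6.77321009e-04
  1.58072918e+00 -6.25903737e-01] [ 0.49045604 -0.01291699 -0.17274507] [ 0.48089124 -0.05151482  0.48167732]
```

View pics/w1.png

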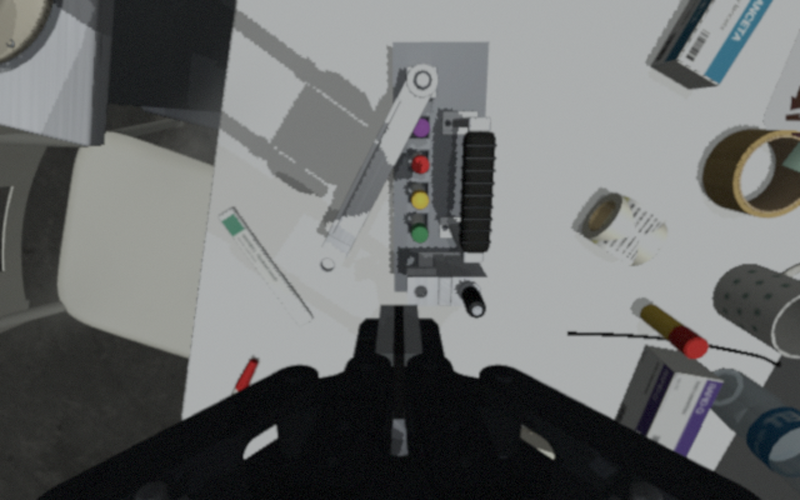

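Wrist view: hinge at (423,78), eye (327,265), fork hole (421,292), knob top (476,310), and bar from (480,132) to (476,250).

```bash
cat >> h.py <<'E'
def to_tool(p):
    s=get_state();return Rq(s["ee_rot"]).T@(np.asarray(p)-s["position"])
E
python3 - <<'E'
from h import *
import pickle
w=pickle.load(open("w1.pkl","rb"));ims=pickle.load(open("i0.pkl","rb"));t,s=ims["top"],ims["scene"]
W=lambda x,y:(w,x/1.25,y/1.25)
T=lambda x,y:(t,228+x/4.5,178+y/4.5); S=lambda x,y:(s,264+(x-400)/4,190+y/4)
P={}
for n,a,b,c in(("knobtop",T(308,44),S(583,27),W(476,310)),("hinge",T(83,168),S(524,245),W(423,78)),("eye",T(322,230),S(712,146),W(327,265)),("fork",T(322,106),S(630,78),W(421,292))):
    p,r=tri([a,b,c]);P[n]=p;print(n,p.round(4),np.round(r,4))
for n,q,z in(("hinge",(423,78),.12),("fork",(421,292),.124),("knob",(476,310),.164),("eye",(327,265),.112),("bar1",(480,132),.17),("bar2",(476,250),.17)):
    print(n,onz(*W(*q),z).round(4))
st=get_state();print(Rq(st["ee_rot"]).round(3))
# start point of the push
h=onz(*W(423,78),.12);f=onz(*W(421,292),.124);d=(h-f)[:2];yw=np.arctan2(-d[0],d[1]);Rc=np.array([[np.cos(yw),-np.sin(yw)],[np.sin(yw),np.cos(yw)]])
o=h[:2]-Rc@[-.02,.085];print("yaw",np.degrees(yw),np.linalg.norm(d),"o",o, "fork pred",o+Rc@[-.02,-.095],"park",o+Rc@[.024,-.095],"bar",o+Rc@[.02,0])
for q in((-.14,-.04),(-.05,-.04)):print(q,o+Rc@q,to_tool(np.append(o+Rc@q,.112)).round(4))
E
```

```text
knobtop [ 0.5772 -0.1765  0.1656] [0.0008 0.0002 0.0008]
hinge [ 0.49   -0.0128  0.1177] [0.0014 0.0001 0.0013]
eye [ 0.4468 -0.1882  0.1103] [0.0007 0.0004 0.0009]
fork [ 0.5358 -0.1873  0.1246] [0.0006 0.0009 0.0008]
hinge [ 0.4903 -0.0118  0.12  ]
fork [ 0.5367 -0.1878  0.124 ]
knob [ 0.5783 -0.1766  0.164 ]
eye [ 0.4475 -0.1883  0.112 ]
bar1 [ 0.5378 -0.0418  0.17  ]
bar2 [ 0.5613 -0.1262  0.17  ]
[[-0.251  0.968 -0.001]
 [ 0.968  0.251  0.001]
 [ 0.002 -0.001 -1.   ]]
yaw 14.757670988518248 0.18197946539805318 o [ 0.53133367 -0.08894841] fork pred [ 0.53619292 -0.18590917] park [ 0.57874144 -0.17470098] bar [ 0.55067391 -0.08385378]
(-0.14, -0.04) [ 0.40614127 -0.16329128] [-0.0186 -0.101   0.2269]
(-0.05, -0.04) [ 0.49317234 -0.14036546] [-0.0183 -0.011   0.2268]
```

send_rows:
  steps: [-1, -0.9, -5, 0, 0, -1, -0.9, -5, 0, 0, -1, 0, -0.6, 4.5, 0, -1, 0, 0, 4.5, 0, -1, 0, 0, 4.5, 0, -1, 0, 0, 4.5, 0, -1, 0, 0, 4.5, 0, -1, 0, 0, 0.1, 0, -1, 0, 0, 0, 0]

```text
clock: 3.5
position: [0.4035, -0.1629, 0.1141]
ee_rot: [-0.0, 0.611, 0.792, 0.0]
contact_force: [0.6, -1.0, 0.4]
width: -0.0001
gripper_force: 0.0
```

send_rows:
  steps: [-1, 0, 1, 0, 0, -1, 0, 1, 0, 0, -1, 0, 1, 0, 0, -1, 0, 1, 0, 0, -1, 0, 1, 0, 0, -1, 0, 1, 0, 0, -1, 0, 1, 0, 0, -1, 0, 0.6, 0, 0, -1, 0, 0.5, 0, 0, -1, 0, 0.5, 0, 0, -1, 0, 0, 0, 0]

```text
clock: 4.6
position: [0.4873, -0.1421, 0.1132]
ee_rot: [0.0, 0.612, 0.791, 0.0]
contact_force: [0.1, 1.3, -0.3]
width: 0.0001
gripper_force: 0.0
```

```bash
python3 - <<'E'
from h import *
import pickle
w=grab("wrist");t=grab("top");sc=grab("scene");pickle.dump((w,t,sc),open("w2.pkl","wb"));s=get_state();print(s["clock"],s["position"],s["contact_force"])
def rs(x,f):return cv2.resize(x[:,:,::-1],None,fx=f,fy=f,interpolation=cv2.INTER_CUBIC)
M=np.zeros((600,800,3),np.uint8)
M[:300,:480]=rs(w["color"],.75)
a=rs(t["color"][178:242,228:316],3.6);M[:a.shape[0],480:480+a.shape[1]]=a[:,:320]
a=rs(sc["color"][190:286,264:356],3);M[305:305+a.shape[0],500:500+a.shape[1]]=a
a=rs(w["color"][60:260,180:420],1.45);M[305:305+a.shape[0],:a.shape[1]]=a
cv2.imwrite("pics/m2.png",M)
E
```

```text
4.75 [ 0.48649925 -0.14214337  0.1132798 ] [0.15205336 0.07161477 0.12215268]
```

View pics/m2.png

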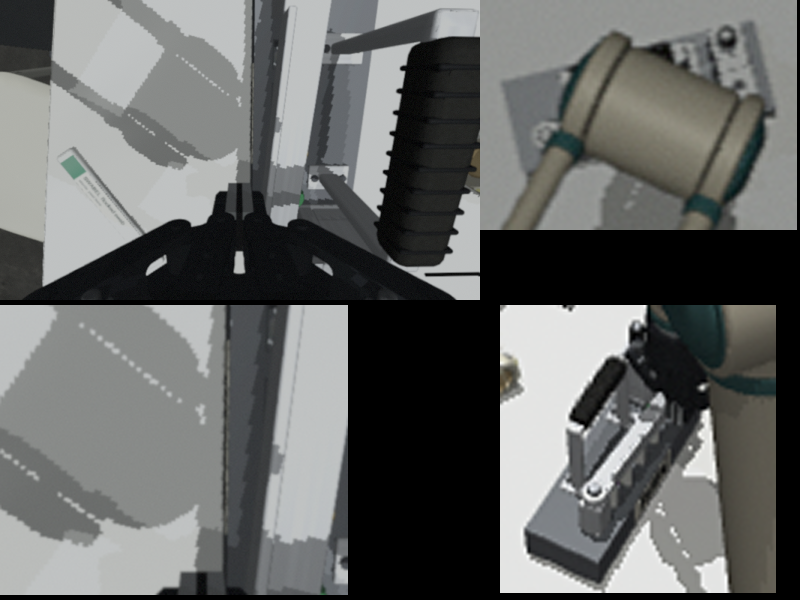

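The gate is nearly shut: its flange is almost parallel to the bar, and the finger sits in front of it. I'll push the rest gently.

send_rows:
  steps: [-1, 0, 0.2, 0, 0, -1, 0, 0.2, 0, 0, -1, 0, 0.2, 0, 0, -1, 0, 0, 0, 0]

```text
clock: 5.15
position: [0.4928, -0.1407, 0.1134]
ee_rot: [0.0, 0.612, 0.791, 0.0]
contact_force: [-0.5, -0.8, 0.9]
width: -0.0001
gripper_force: 0.0
```

send_rows:
  steps: [-1, 0, 0.2, 0, 0, -1, 0, 0.1, 0, 0, -1, 0, 0, 0, 0]

```text
clock: 5.45
position: [0.4956, -0.1399, 0.1133]
ee_rot: [0.0, 0.612, 0.791, 0.0]
contact_force: [-0.5, 0.7, -0.1]
width: -0.0001
gripper_force: 0.0
```

```bash
python3 - <<'E'
from h import *
import pickle
w=grab("wrist");s=get_state();print(s["clock"],s["position"],s["contact_force"])
def rs(x,f):return cv2.resize(x[:,:,::-1],None,fx=f,fy=f,interpolation=cv2.INTER_CUBIC)
# gate flange edge direction: strongest lines in image
g=cv2.cvtColor(w["color"],cv2.COLOR_RGB2GRAY)
for l in cv2.HoughLinesP(cv2.Canny(g[:240,330:640],60,150),1,np.pi/720,50,minLineLength=80,maxLineGap=8)[:20,0]:
    a=onz(w,l[0]+330,l[1],.127);b=onz(w,l[2]+330,l[3],.127);d=(a-b)[:2];d*=np.sign(d[1]);print(l+[330,0,330,0],round(np.degrees(np.arctan2(-d[0],d[1])),2))
E
```

```text
5.5 [ 0.49551775 -0.13985134  0.1132767 ] [-0.16213983 -0.2534576   0.5592542 ]
[353 239 362  40] 13.83
[460 237 481  66] 14.76
[402 220 417  56] 13.59
[423  60 557  10] -55.3
[496 200 516  71] 14.39
[450  72 570  48] -64.12
[420 205 430 115] 13.34
```

send_rows:
  steps: [-1, 0, 0.1, 0, 0, -1, 0, 0.1, 0, 0, -1, 0, 0, 0, 0]

```text
clock: 5.8
position: [0.4974, -0.1394, 0.1133]
ee_rot: [0.0, 0.612, 0.791, 0.0]
contact_force: [0.3, -0.5, -0.2]
width: -0.0001
gripper_force: 0.0
```

send_rows:
  steps: [-1, 0, 0.1, 0, 0, -1, 0, 0.1, 0, 0, -1, 0, 0, 0, 0]

```text
clock: 6.1
position: [0.4984, -0.1391, 0.1133]
ee_rot: [-0.001, 0.611, 0.791, -0.001]
contact_force: [-3.9, -0.4, 2.3]
width: -0.0001
gripper_force: 2.1
```

```bash
python3 - <<'E'
from h import *
w=grab("wrist")
f=[]
for _ in range(6): grab("wrist"); f.append(get_state()["contact_force"])
s=get_state();print(s["clock"],s["position"],np.mean(f,0))
g=cv2.cvtColor(w["color"],cv2.COLOR_RGB2GRAY)
for l in cv2.HoughLinesP(cv2.Canny(g[:240,330:640],60,150),1,np.pi/720,50,minLineLength=80,maxLineGap=8)[:20,0]:
    a=onz(w,l[0]+330,l[1],.127);b=onz(w,l[2]+330,l[3],.127);d=(a-b)[:2];d*=np.sign(d[1]);print(l+[330,0,330,0],round(np.degrees(np.arctan2(-d[0],d[1])),2))
E
```

```text
6.45 [ 0.49892946 -0.13898155  0.11340661] [-4.41986606 -1.65004955  3.76179822]
[352 238 355 130] 14.75
[456 237 476  66] 14.9
[366 116 369  17] 15.01
[418  60 547  10] -54.6
[401 221 410  81] 15.06
[483 239 507  73] 14.72
[417 208 429  83] 14.03
```

The stop is reached with about 4.5 N of contact. Now I back off, rise, and look at the pin and fork from close by.

send_rows:
  steps: [-1, 0, -1, 0, 0, -1, 0, -1.5, 0, 0, -1, 0, 0, -4.5, 0, -1, 0, 0, -4.5, 0, -1, 0, 0, -4.7, 0, 1, -4, 2, 0, 0, 1, -4, 2, 0, 0, 1, -3.5, 2.9, 0, 0, 1, 0, 0, 0, 0, 1, 0, 0, 0, 0, 1, 0, 0, 0, 0]

```text
clock: 7.55
position: [0.5696, -0.2385, 0.2499]
ee_rot: [-0.001, 0.612, 0.791, 0.0]
contact_force: [0.3, 0.3, 0.7]
width: 0.0848
gripper_force: 0.0
```

```bash
python3 - <<'E'
from h import *
import pickle
w=grab("wrist");pickle.dump(w,open("w3.pkl","wb"));s=get_state();print(s["clock"],s["position"],s["width"])
save(w,"pics/w3.png",scale=1.25)
E
```

```text
7.6 [ 0.56965913 -0.23832879  0.25034261] 0.08503709293100573
```

View pics/w3.png

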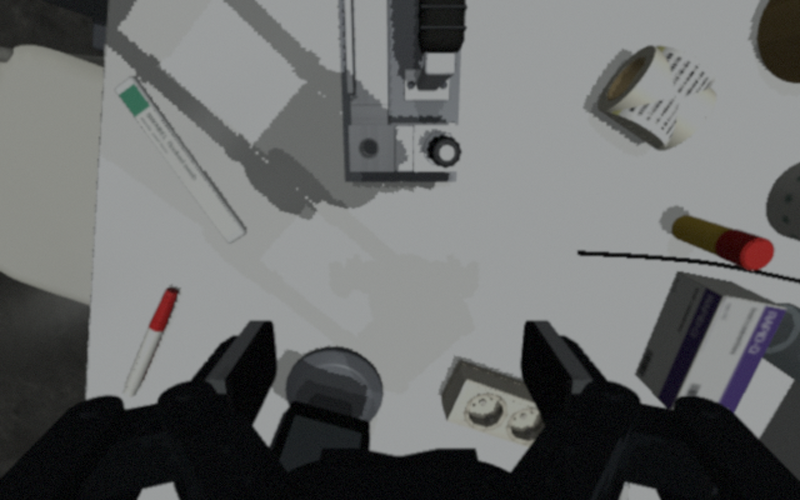

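The view shows the knob top at (445,151), the fork hole at (369,147), the gate lying shut along the tube row, and the reader's foot at about (334,388).

```bash
python3 - <<'E'
from h import *
import pickle
w=pickle.load(open("w3.pkl","rb"));W=lambda x,y:(w,x/1.25,y/1.25)
k=onz(*W(445,151.5),.164);f=onz(*W(369,147.5),.124);print("knob",k,"fork",f)
t,_=pickle.load(open("w2.pkl","rb"))[1:]
w1=pickle.load(open("w1.pkl","rb"))
print("knob tri",tri([W(445,151.5),(w1,476/1.25,310/1.25)]))
# lines on the carrier
g=cv2.cvtColor(w["color"],cv2.COLOR_RGB2GRAY)[:145,270:380]
for l in cv2.HoughLinesP(cv2.Canny(g,60,150),1,np.pi/720,30,minLineLength=35,maxLineGap=6)[:14,0]:
    l=l+[270,0,270,0];a=onz(w,l[0],l[1],.05);b=onz(w,l[2],l[3],.05);d=(a-b)[:2];d*=np.sign(d[1]);print(l,round(np.degrees(np.arctan2(-d[0],d[1])),2))
d=(k-f)[:2];print("yaw from pin",np.degrees(np.arctan2(d[1],d[0])),np.linalg.norm(d))
print("to knob",to_tool([k[0],k[1],.134]).round(4),"to fork",to_tool([f[0],f[1],.134]).round(4))
print(np.degrees(np.arctan2(Rq(get_state()["ee_rot"])[1,1],Rq(get_state()["ee_rot"])[0,1])))
E
```

```text
knob [ 0.57756543 -0.1758563   0.164     ] fork [ 0.53597577 -0.18666252  0.124     ]
knob tri (array([ 0.57740617, -0.17572075,  0.16637221]), [np.float64(0.00013727966870315074), np.float64(0.00013727966870316494)])
[271   1 273  76] 14.17
[283   0 284  79] 13.81
[309   0 309  42] 14.17
[273  77 276 144] 15.2
[275 137 364 137] -75.4
[276   9 277  71] 13.71
[313   0 315  46] 17.12
[310  99 310  43] 14.2
[272  52 317  93] 63.41
[316 101 363  98] -71.84
[350 132 356  95] 6.68
[315  93 350  93] -75.37
yaw from pin 14.565052569486193 0.04297062061158648
to knob [0.0584 0.0234 0.1164] to fork [ 0.0584 -0.0196  0.1164]
14.595122385301174
```

send_rows:
  steps: [1, 2.9, 1.2, 0, 0, 1, 2.94, 1.14, 0, 0, 1, 0, 0, 3, 0, 1, 0, 0, 3, 0, 1, 0, 0, 3, 0, 1, 0, 0, 2, 0, 1, 0, 0, 0.6, 0, 1, 0, 0, 0, 0]
  newtons: 40

```text
clock: 8.4
position: [0.5778, -0.1761, 0.1342]
ee_rot: [-0.001, 0.611, 0.791, -0.0]
contact_force: [-0.2, -0.6, 0.7]
width: 0.0854
gripper_force: 0.0
```

send_rows:
  steps: [-1, 0, 0, 0, 0, -1, 0, 0, 0, 0, -1, 0, 0, 0, 0, -1, 0, 0, 0, 0, -1, 0, 0, 0, 0, -1, 0, 0, 0, 0, -1, 0, 0, 0, 0]

```text
clock: 9.1
position: [0.5789, -0.1769, 0.1348]
ee_rot: [0.0, 0.612, 0.791, 0.0]
contact_force: [-0.0, 0.5, 3.5]
width: 0.0147
gripper_force: 38.9
```

send_rows:
  steps: [-1, 0, 0, -1, 0, -1, 0, 0, -1.5, 0, -1, 0, 0, -1.5, 0, -1, 0, 0, -1.5, 0, -1, 0, 0, 0, 0, -1, 0, 0, 0, 0]

```text
clock: 9.7
position: [0.5786, -0.1767, 0.1893]
ee_rot: [0.0, 0.612, 0.791, 0.0]
contact_force: [1.1, 0.3, -0.0]
width: 0.0146
gripper_force: 39.0
```

```bash
python3 - <<'E'
from h import *
import pickle
w=grab("wrist");t=grab("top");sc=grab("scene");pickle.dump((w,t,sc),open("w4.pkl","wb"));s=get_state();print(s["clock"],s["position"],s["width"],s["contact_force"])
def rs(x,f):return cv2.resize(x[:,:,::-1],None,fx=f,fy=f,interpolation=cv2.INTER_CUBIC)
M=np.zeros((600,800,3),np.uint8)
a=rs(w["color"][120:400,160:480],1.6);M[:a.shape[0],:a.shape[1]]=a
a=rs(sc["color"][190:286,264:356],3);M[305:305+a.shape[0],520:520+a.shape[1]]=a
cv2.imwrite("pics/m4.png",M)
E
```

```text
9.85 [ 0.57807732 -0.1764829   0.18822019] 0.014737811390078228 [ 0.18920947 -0.51818665 -0.01635881]
```

View pics/m4.png

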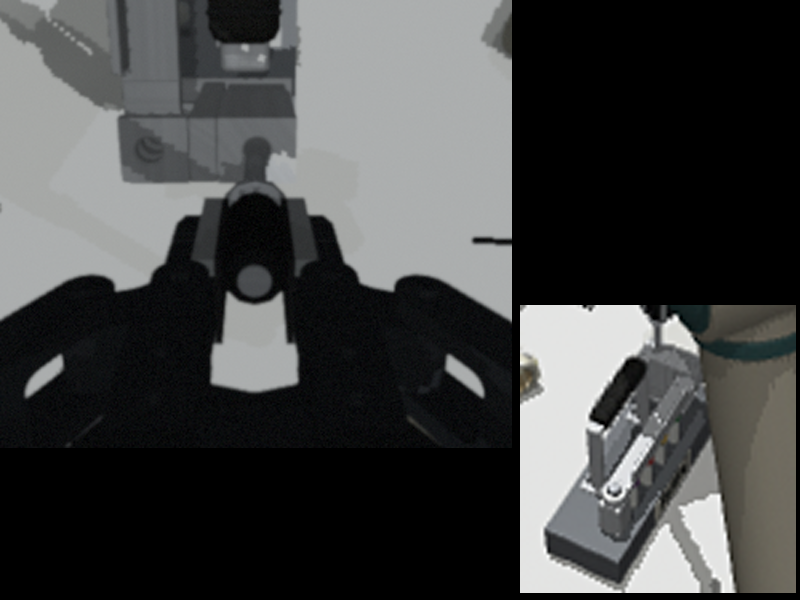

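The pin is held upright by the knob, and the fork hole shows at about (149,148) in the crop.

```bash
python3 - <<'E'
from h import *
import pickle
w,t,sc=pickle.load(open("w4.pkl","rb"))
C=lambda x,y:(w,160+x/1.6,120+y/1.6)
f=onz(*C(149,148.5),.124);print("fork",f,"tool",to_tool(f).round(4))
w3=pickle.load(open("w3.pkl","rb"))
print(tri([C(149,148.5),(w3,369/1.25,147.5/1.25)]))
d=to_tool([0,0,0]);p=get_state()["position"];p[2]=.135
for q in(p,p+[0,0,.054]):
    u=proj(w,q);print("proj",(u-[160,120])*1.6)
E
```

```text
fork [ 0.53574077 -0.18638818  0.124     ] tool [ 0.001  -0.0434  0.0643]
(array([ 0.5357994 , -0.18668456,  0.12328473]), [np.float64(0.00014059323152604798), np.float64(0.00014059323152590343)])
proj [255.81229315 160.30703386]
proj [256.4932575  223.70097118]
```

send_rows:
  steps: [-1, 0, -1.5, 0, 0, -1, 0, -1.5, 0, 0, -1, 0.05, -1.38, 0, 0, -1, 0, 0, 0, 0, -1, 0, 0, 0, 0, -1, 0, 0, 0.6, 0, -1, 0, 0, 0.6, 0, -1, 0, 0, 0.6, 0, -1, 0, 0, 0, 0]

```text
clock: 10.75
position: [0.5358, -0.1869, 0.1698]
ee_rot: [-0.001, 0.612, 0.791, -0.0]
contact_force: [0.1, 0.6, -0.5]
width: 0.015
gripper_force: 39.1
```

send_rows:
  steps: [-1, 0, 0, 0.4, 0, -1, 0, 0, 0.4, 0, -1, 0, 0, 0.4, 0, -1, 0, 0, 0, 0]

```text
clock: 11.15
position: [0.5358, -0.1871, 0.1586]
ee_rot: [-0.001, 0.612, 0.791, -0.0]
contact_force: [-0.5, -0.1, 0.6]
width: 0.015
gripper_force: 39.1
```

send_rows:
  steps: [-1, 0, 0, 0.4, 0, -1, 0, 0, 0.4, 0, -1, 0, 0, 0.4, 0, -1, 0, 0, 0.4, 0, -1, 0, 0, 0.3, 0, -1, 0, 0, 0, 0]

```text
clock: 11.75
position: [0.5359, -0.1871, 0.1397]
ee_rot: [-0.001, 0.612, 0.791, -0.0]
contact_force: [-0.2, -0.2, -0.2]
width: 0.015
gripper_force: 39.1
```

send_rows:
  steps: [-1, 0, 0, 0.2, 0, -1, 0, 0, 0.2, 0, -1, 0, 0, 0.1, 0, -1, 0, 0, 0.1, 0, -1, 0, 0, 0, 0]

```text
clock: 12.25
position: [0.5362, -0.1873, 0.1348]
ee_rot: [0.0, 0.612, 0.791, 0.0]
contact_force: [-0.3, 0.6, 3.5]
width: 0.0145
gripper_force: 39.6
```

The shoulder meets the lug at the same height as when parked, with 3.5 N of contact. One last gentle press, then I release and check.

send_rows:
  steps: [-1, 0, 0, 0.1, 0, -1, 0, 0, 0, 0, 0, 0, 0, 0, 0, 0, 0, 0, 0, 0, 0, 0, 0, 0, 0, 0.5, 0, 0, -1, 0, 0.5, 0, 0, -3, 0, 0.5, 0, 0, -4, 0, 0.5, 0, 0, -4, 0, 1, -3, 1, 0, 0, 1, -3, 1, 0, 0, 1, 0, 0, 0, 0]

```text
clock: 13.45
position: [0.5727, -0.2437, 0.2537]
ee_rot: [0.002, 0.612, 0.791, -0.0]
contact_force: [-0.8, 0.0, -0.6]
width: 0.0853
gripper_force: 0.0
```

```bash
python3 - <<'E'
from h import *
import pickle
w=grab("wrist");pickle.dump(w,open("w5.pkl","wb"));s=get_state();print(s["clock"],s["position"],s["width"])
E
```

```text
13.5 [ 0.57130291 -0.24168007  0.25324637] 0.08552041040544157
```

send_rows:
  steps: [1, -4.2, -1.35, -1.35, 0, 1, -4.2, -1.35, -1.35, 0, 1, -4.2, -1.35, -1.35, 0, 1, -4.2, -1.35, -1.35, 0, 1, -4.2, -1.35, -1.35, 0, 1, -4.2, -1.35, -1.35, 0, 1, 0, 0, 0, 0, 1, 0, 0, 0, 0]

```text
clock: 14.3
position: [0.5552, -0.5047, 0.3337]
ee_rot: [-0.001, 0.612, 0.791, 0.001]
contact_force: [-0.3, -0.2, 0.8]
width: 0.0853
gripper_force: 0.0
```

```bash
python3 - <<'E'
from h import *
import pickle
w=grab("wrist");pickle.dump(w,open("w6.pkl","wb"));s=get_state();print(s["clock"],s["position"],s["width"])
a=pickle.load(open("w5.pkl","rb"))["color"][0:240,200:480,::-1]
M=np.zeros((600,800,3),np.uint8);M[:400,:640]=w["color"][:,:,::-1]
M[402:600,:]=0
b=cv2.resize(a[40:180,30:230],None,fx=1.4,fy=1.4,interpolation=cv2.INTER_CUBIC);M[402:402+196,:b.shape[1]]=b
cv2.imwrite("pics/m6.png",M)
E
```

```text
14.35 [ 0.55552161 -0.50353439  0.33378381] 0.0854689566037613
```

View pics/m6.png

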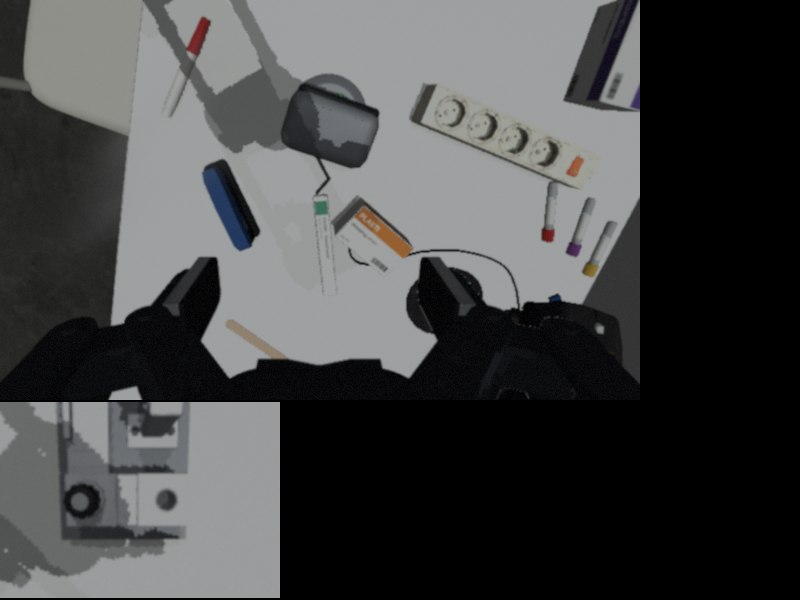

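The pin sits in the fork hole (crop, lower left) and the parking hole is empty. The reader housing top runs from (303,86) to (377,110), with the foot arc above it.

```bash
python3 - <<'E'
from h import *
import pickle
w=pickle.load(open("w6.pkl","rb"));w5=pickle.load(open("w5.pkl","rb"))
g=cv2.cvtColor(w["color"],cv2.COLOR_RGB2GRAY)
ls=cv2.HoughLinesP(cv2.Canny(g[65:180,265:395],40,120),1,np.pi/720,22,minLineLength=28,maxLineGap=5)
for l in ls[:14,0]:
    l=l+[265,65,265,65];a=onz(w,l[0],l[1],.174);b=onz(w,l[2],l[3],.174);d=(a-b)[:2];print(l,a.round(4)[:2],b.round(4)[:2],round(np.degrees(np.arctan2(d[1],d[0]))%180,1))
# foot arc: outermost points between the white table and grey foot
E=[]
for u in range(308,362,4):
    c=g[60:110,u].astype(int);j=np.argmax(c<g[60:66,u].mean()-35);E.append(onz(w,u,60+j,.006)[:2])
E=np.array(E);A=np.c_[2*E,np.ones(len(E))];x=np.linalg.lstsq(A,(E**2).sum(1),rcond=None)[0];print("foot fit",x[:2],np.sqrt(x[2]+x[:2]@x[:2]))
from scipy.optimize import least_squares
r=least_squares(lambda c:np.hypot(*(E-c).T)-.052,[.55,-.45],loss="soft_l1",f_scale=.002);print("foot r=52",r.x,np.abs(r.fun).max())
# pin seat check
u5=(200+30+83/1.4,40+(500-402)/1.4);print("knob now",onz(w5,*u5,.164), "fork",.5358,-.1867)
E
```

```text
[287 147 350 168] [ 0.5187 -0.4814] [ 0.5785 -0.4856] 176.0
[308  92 378 115] [ 0.5255 -0.4311] [ 0.5892 -0.4344] 177.1
[339  95 378 110] [ 0.5518 -0.4268] [ 0.5879 -0.4303] 174.5
[317 110 319 140] [ 0.5366 -0.4437] [ 0.5448 -0.4682] 108.4
[322 158 352 168] [ 0.5515 -0.4831] [ 0.5802 -0.4852] 176.0
[366 160 378 128] [ 0.5904 -0.4749] [ 0.5925 -0.445 ] 86.1
[319  87 347  97] [ 0.5335 -0.4248] [ 0.5589 -0.4267] 175.8
foot fit [ 0.55207154 -0.45210131] 0.0532065245823195
foot r=52 [ 0.55202447 -0.45078336] 0.00040638672301730044
knob now [ 0.53641482 -0.18564358  0.164     ] fork 0.5358 -0.1867
```

The reader's foot centre is (0.552,-0.451) and its x axis yaw is about -94°, which puts the read point at (0.561,-0.327). The carrier needs +71.4° of yaw. Next I grasp the bar.

send_rows:
  steps: [1, 4.52, 1.12, 0, 0, 1, 4.52, 1.12, 0, 0, 1, 4.52, 1.12, 0, 0, 1, 4.52, 1.12, 0, 0, 1, 4.52, 1.12, 0, 0, 1, 4.52, 1.12, 0, 0, 1, 4.52, 1.12, 0, 0, 1, 4.52, 1.12, 0, 0, 1, 4.52, 1.12, 0, 0, 1, 0, 0, 0, 0, 1, 0, 0, 0, 0]
  newtons: 60

```text
clock: 15.45
position: [0.5497, -0.083, 0.3348]
ee_rot: [0.0, 0.61, 0.792, -0.0]
contact_force: [-0.1, -0.2, 0.4]
width: 0.0855
gripper_force: 0.0
```

```bash
python3 - <<'E'
from h import *
w=grab("wrist");s=get_state();print(s["clock"],s["position"],s["width"],to_tool([.5506,-.0847,.140]).round(4))
# dark bar between the fingers: centre from threshold
g=cv2.cvtColor(w["color"],cv2.COLOR_RGB2GRAY)
c=[proj(w,[.5506+a*(-.2521),-.0847+a*.9677,.17]) for a in(-.046,0,.046)];print(np.round(c,1))
for v in range(int(c[2][1])+8,int(c[1][1])+10,10):
    r=np.where(g[v,int(c[1][0])-45:int(c[1][0])+45]<40)[0]
    if len(r): a=onz(w,r.min()+int(c[1][0])-45,v,.17);b=onz(w,r.max()+int(c[1][0])-45,v,.17);print(v,r.min(),r.max(),to_tool((a+b)/2).round(4),np.linalg.norm(a-b).round(4))
E
```

```text
15.5 [ 0.54997492 -0.08434987  0.33456133] 0.08522088167805349 [-0.0004  0.0005  0.1946]
[[320.2 227.8]
 [320.5 181.9]
 [320.8 132. ]]
140 21 57 [ 0.0385 -0.0055  0.1645] 0.0325
150 33 56 [ 0.0294 -0.0005  0.1645] 0.021
160 33 56 [ 0.0203 -0.0004  0.1646] 0.0211
170 33 55 [ 0.0109 -0.0009  0.1646] 0.0204
180 34 55 [ 0.0014 -0.0004  0.1646] 0.0196
190 33 55 [-0.0083 -0.0008  0.1646] 0.0207
```

The bar is centred to within 1 mm between the fingers, with a width of about 21 mm. Descending and gripping.

send_rows:
  steps: [1, 0, 0, 4, 0, 1, 0, 0, 4, 0, 1, 0, 0, 4, 0, 1, 0, 0, 4, 0, 1, 0, 0, 2.4, 0, 1, 0, 0, 1, 0, 1, 0, 0, 0, 0]

```text
clock: 16.2
position: [0.5499, -0.0863, 0.139]
ee_rot: [-0.001, 0.612, 0.791, -0.001]
contact_force: [0.9, 0.2, 0.2]
width: 0.0855
gripper_force: 0.0
```

send_rows:
  steps: [-1, 0, 0, 0, 0, -1, 0, 0, 0, 0, -1, 0, 0, 0, 0, -1, 0, 0, 0, 0, -1, 0, 0, 0, 0, -1, 0, 0, 0, 0, -1, 0, 0, 0, 0]
  newtons: 100

```text
clock: 16.9
position: [0.5517, -0.0855, 0.1413]
ee_rot: [0.001, 0.612, 0.791, 0.001]
contact_force: [0.9, 1.2, 6.4]
width: 0.02
gripper_force: 98.6
```

send_rows:
  steps: [-1, 0, 0, -0.3, 0, -1, 0, 0, -0.7, 0, -1, 0, 0, -1, 0, -1, 0, 0, -1.5, 0, -1, 0, 0, -1.5, 0, -1, 0, 0, -1.5, 0, -1, 0, 0, -1.5, 0, -1, 0, 0, -1, 0, -1, 0, 0, -0.5, 0, -1, 0, 0, 0, 0, -1, 0, 0, 0, 0]

```text
clock: 18.0
position: [0.5503, -0.0854, 0.2346]
ee_rot: [-0.001, 0.612, 0.791, -0.0]
contact_force: [0.4, -0.4, -10.7]
width: 0.0202
gripper_force: 98.5
```

```bash
python3 - <<'E'
from h import *
f=[]
for _ in range(6): grab("top"); s=get_state();f.append(np.r_[s["position"],s["contact_force"],s["moment"]])
print(s["clock"],np.mean(f,0).round(4),s["width"],s["ee_rot"],s["qpos"])
E
```

```text
18.3 [ 5.5040e-01 -8.5400e-02  2.3450e-01  2.2940e-01  9.9700e-02 -1.0017e+01
  8.9400e-02 -1.2150e-01  4.6000e-03] 0.020688398719031817 [-4.41876225e-04  6.11649258e-01  7.91128923e-01 -1.30252473e-04] [-2.78945849e-01  2.47739228e-01  1.53592295e+00  8.70931469e-05
  1.35884788e+00 -5.33473163e-01]
```

Lift is fine: about 10 N of weight, upright and clear. Now I turn it by +71.4°, slowly.

send_rows:
  steps: [-1, 0, 0, 0, -3, -1, 0, 0, 0, -5.5, -1, 0, 0, 0, -7, -1, 0, 0, 0, -7, -1, 0, 0, 0, -7, -1, 0, 0, 0, -7, -1, 0, 0, 0, -7, -1, 0, 0, 0, -7, -1, 0, 0, 0, -7, -1, 0, 0, 0, -6.4, -1, 0, 0, 0, -4.5, -1, 0, 0, 0, -3]

```text
clock: 19.5
position: [0.5506, -0.0855, 0.235]
ee_rot: [-0.0, 0.034, 0.999, 0.0]
contact_force: [0.2, 0.1, -9.5]
width: 0.0203
gripper_force: 98.5
```

```bash
python3 - <<'E'
from h import *
f=[]
for _ in range(6): grab("top"); s=get_state();f.append(s["position"])
p=np.mean(f,0);M=Rq(s["ee_rot"]);print(s["clock"],p.round(4),s["width"],"yaw",np.degrees(np.arctan2(M[1,1],M[0,1])),s["qpos"])
print("delta tool",(M.T@(np.array([.5652,-.2623,.228])-p)).round(4))
E
```

```text
19.8 [ 0.5507 -0.0855  0.2351] 0.020433890728122905 yaw 85.93555048424497 [-2.78963660e-01  2.47373961e-01  1.53538663e+00  7.98645875e-05
  1.35912986e+00 -1.77883877e+00]
delta tool [-0.027  -0.1753  0.0071]
```

send_rows:
  steps: [-1, -0.1, -0.7, 0, 0, -1, -0.25, -1.5, 0, 0, -1, -0.35, -2.3, 0, 0, -1, -0.35, -2.3, 0, 0, -1, -0.35, -2.3, 0, 0, -1, -0.35, -2.3, 0, 0, -1, -0.35, -2.3, 0, 0, -1, -0.3, -1.6, 0, 0, -1, -0.2, -1.2, 0, 0, -1, -0.1, -0.6, 0, 0, -1, 0, -0.4, 0.3, 0, -1, 0, 0, 0.3, 0]

```text
clock: 21.0
position: [0.5654, -0.2619, 0.229]
ee_rot: [-0.0, 0.035, 0.999, 0.0]
contact_force: [-0.4, -0.8, -9.8]
width: 0.0201
gripper_force: 98.7
```

```bash
python3 - <<'E'
from h import *
import pickle
I={n:grab(n) for n in("top","scene","wrist")};pickle.dump(I,open("i7.pkl","wb"))
f=[]
for _ in range(6): grab("top"); s=get_state();f.append(s["position"])
p=np.mean(f,0);M=Rq(s["ee_rot"]);print(s["clock"],p.round(4),s["width"],"delta",(M.T@(np.array([.5652,-.2623,.228])-p)).round(4))
def rs(x,f):return cv2.resize(x[:,:,::-1],None,fx=f,fy=f,interpolation=cv2.INTER_CUBIC)
Q=np.zeros((600,800,3),np.uint8)
Q[:250,:400]=rs(I["wrist"]["color"],.625)
a=rs(I["top"]["color"][160:240,290:420],3);Q[:240,405:795]=a
a=rs(I["scene"]["color"][120:230,270:400],3.1);Q[255:255+a.shape[0],:a.shape[1]]=a
a=rs(I["wrist"]["color"][60:260,220:420],1.9)[:340];Q[255:255+a.shape[0],410:410+a.shape[1]]=a
cv2.imwrite("pics/m7.png",np.clip(Q*1.4,0,255).astype(np.uint8))
E
```

```text
21.45 [ 0.5656 -0.2614  0.2294] 0.020491013224472932 delta [ 0.0003 -0.001   0.0014]
```

View pics/m7.png

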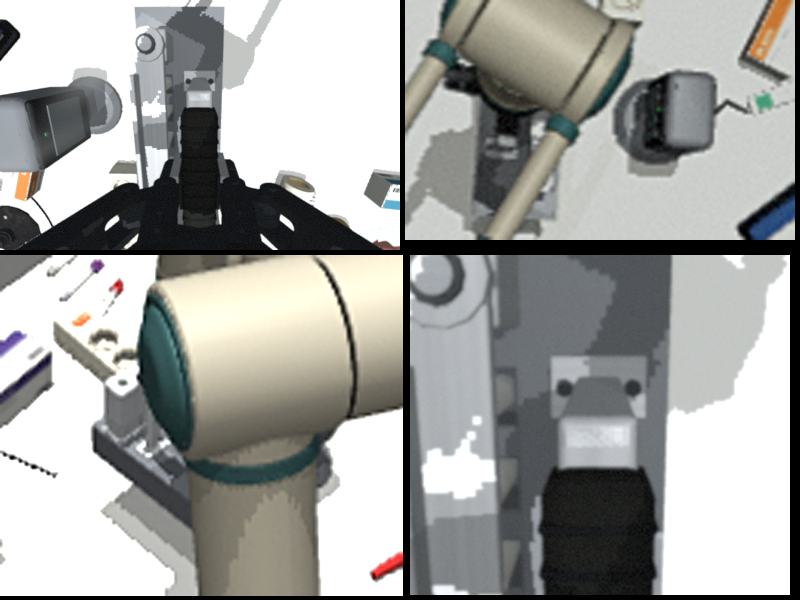

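The carrier is held level beside the reader with its gate along the tube row. As a check on its attitude, I compare the predicted hinge position with the pixel (234,72).

```bash
python3 - <<'E'
from h import *
import pickle
I=pickle.load(open("i7.pkl","rb"));w=I["wrist"]
yw=np.radians(85.94);Rc=R.from_euler("z",yw).as_matrix();p=np.array([.5656,-.2614,.2294])
w["T"]=(lambda T:T)(w["T"])
o=p-Rc@[.02,0,.140]
for n,q in(("hinge",(-.02,.085,.12)),("blockFL",(-.045,.125,.05)),("blockBL",(.045,.125,.05)),("barTopEnd",(.02,.046,.17))):print(n,proj(w,o+Rc@q).round(1))
h=proj(w,o+Rc@[-.02,.085,.12]); 
# measured block end edge/top corners: Hough lines near left part
g=cv2.cvtColor(w["color"],cv2.COLOR_RGB2GRAY)
for l in cv2.HoughLinesP(cv2.Canny(g[:250,190:380],40,120),1,np.pi/720,35,minLineLength=45,maxLineGap=6)[:16,0]:print((l+[190,0,190,0]).tolist(),end=" ")
print("label est",(o+Rc@[-.045,0,.027]).round(4))
# reader edges in this view
for l in cv2.HoughLinesP(cv2.Canny(g[110:290,0:200],30,90),1,np.pi/720,28,minLineLength=30,maxLineGap=5)[:16,0]:
    l=l+[0,110,0,110];a=onz(w,l[0],l[1],.174);b=onz(w,l[2],l[3],.174);d=(a-b)[:2];print(l.tolist(),a[:2].round(3),b[:2].round(3),round(np.degrees(np.arctan2(d[1],d[0]))%180,1))
E
```

```text
hinge [230.1  75. ]
blockFL [213.7  14.9]
blockBL [358.6  15. ]
barTopEnd [318.3 185.5]
[356, 117, 359, 12] [217, 10, 358, 10] [261, 90, 266, 213] [228, 196, 232, 244] [222, 120, 225, 166] [212, 119, 219, 193] [212, 194, 217, 246] [352, 243, 353, 193] [294, 145, 343, 145] [298, 148, 328, 77] [294, 113, 344, 113] [263, 41, 324, 71] [295, 171, 342, 171] [216, 104, 230, 52] label est [ 0.561  -0.3262  0.1164]
[76, 168, 94, 254] [ 0.52  -0.404] [ 0.576 -0.407] 176.3
[37, 158, 48, 202] [ 0.512 -0.426] [ 0.54  -0.427] 177.1
[61, 278, 97, 252] [ 0.592 -0.434] [ 0.575 -0.405] 120.2
[61, 279, 130, 229] [ 0.593 -0.434] [ 0.561 -0.38 ] 120.3
[40, 162, 114, 145] [ 0.515 -0.425] [ 0.508 -0.377] 98.0
[0, 152, 82, 139] [ 0.507 -0.447] [ 0.503 -0.395] 94.2
[2, 275, 32, 275] [ 0.587 -0.474] [ 0.589 -0.453] 86.5
[74, 169, 90, 249] [ 0.521 -0.405] [ 0.573 -0.409] 175.6
[125, 155, 137, 225] [ 0.515 -0.372] [ 0.559 -0.375] 176.6
[97, 246, 135, 219] [ 0.571 -0.404] [ 0.555 -0.375] 119.8
[40, 187, 53, 225] [ 0.53  -0.429] [ 0.555 -0.428] 1.9
[102, 250, 151, 214] [ 0.574 -0.401] [ 0.552 -0.364] 120.7
[76, 170, 92, 246] [ 0.521 -0.404] [ 0.571 -0.407] 176.3
```

```bash
python3 - <<'E'
from h import *
import pickle
yw=np.radians(85.94);Rc=R.from_euler("z",yw).as_matrix()
f=[]
for _ in range(8):
    w=grab("wrist");f.append(get_state()["position"])
p=np.mean(f,0);T=np.eye(4);T[:3,:3]=Rq(get_state()["ee_rot"]);T[:3,3]=p;w["T"]=T@np.array(w["mount"])
print(p);o=p-Rc@[.02,0,.140]
C=lambda u,v,z:(Rc.T@(onz(w,u,v,z+o[2])-o)).round(4)
print("bar end",C(318,171,.17),"block end",C(217,10,.05),C(358,10,.05),"rear edge",C(356,117,.05),C(359,12,.05),"front edge",C(217,246,.127),C(212,194,.127),C(219,193,.127),C(212,119,.127))
print("hinge",C(234.2,72.1,.12))
g=cv2.cvtColor(w["color"],cv2.COLOR_RGB2GRAY)
M=cv2.resize(w["color"][0:260,180:420,::-1],None,fx=2.3,fy=2.3,interpolation=cv2.INTER_CUBIC);cv2.imwrite("pics/w8.png",np.clip(M*1.2,0,255).astype(np.uint8))
E
```

```text
[ 0.56555098 -0.26194248  0.2293568 ]
bar end [0.0193 0.0502 0.17  ] block end [-0.0437  0.1271  0.05  ] [0.0439 0.127  0.05  ] rear edge [0.0446 0.0622 0.05  ] [0.0445 0.1259 0.05  ] front edge [-0.0316  0.0028  0.127 ] [-0.0317  0.03    0.127 ] [-0.0283  0.0305  0.127 ] [-0.0286  0.0652  0.127 ]
hinge [-0.0189  0.0856  0.12  ]
```

View pics/w8.png

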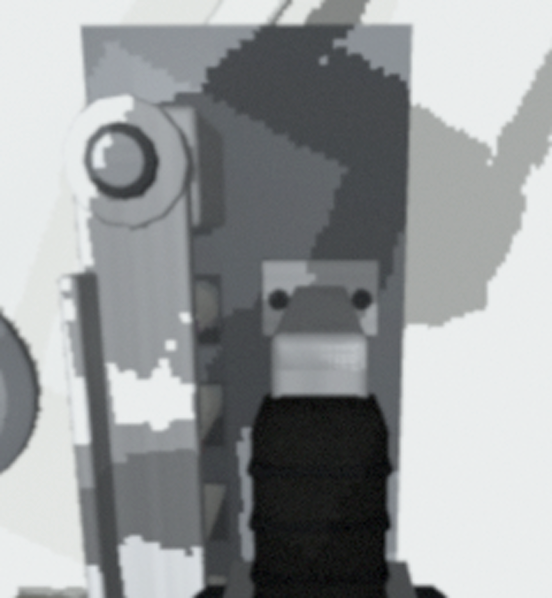

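The close view confirms the gate is shut (flange front at x = -31.7 mm), the carrier is level, and all features lie within about 2 mm of prediction. I make one small final correction and let it settle.

send_rows:
  steps: [-1, -0.1, -0.05, 0.07, 0, -1, 0, -0.05, 0.07, 0, -1, 0, 0, 0, 0, -1, 0, 0, 0, 0, -1, 0, 0, 0, 0, -1, 0, 0, 0, 0, -1, 0, 0, 0, 0, -1, 0, 0, 0, 0, -1, 0, 0, 0, 0, -1, 0, 0, 0, 0]

```text
clock: 22.85
position: [0.5664, -0.2631, 0.2279]
ee_rot: [0.0, 0.035, 0.999, 0.0]
contact_force: [0.1, 0.3, -10.1]
width: 0.0205
gripper_force: 98.7
```

```bash
python3 - <<'E'
from h import *
s=get_state();print(s["clock"],s["position"],s["qd"].round(3),s["contact_force"],s["width"])
print(sign_off())
E
```

```text
22.85 [ 0.56644374 -0.26305511  0.22788304] [ 0.001  0.001 -0.    -0.002  0.006  0.001] [  0.11754418   0.27449057 -10.05015766] 0.02053130463594426
the job is handed in; nothing more can be done
None
```

I handed the job in at 22.9 s: the gate is shut, the pin is seated in the fork, and the carrier is held still and upright with its label facing the reader window at about 10 cm. The hand-in returned no verdict, and I never saw the label in a camera, so its position is worked out from the arm pose and a wrist-camera check that agreed within about 2 mm, apart from one bar end about 4 mm off.

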